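Grade the mixed brass ball knobs

TASK

Get the ball sorter ready: lift the stray knob plate off its rods and lay it flat, knob up, in the blue-lined box, and push the catch tray fully home under the rods. Only then tip the hopper by its brass bow handle, steadily, so that all the balls run down the lanes and drop into the tray by size, and let the empty hopper back down to rest. Leave the other things on the bench where they are.

Things in the scene. Friction and masses are not known exactly. Their poses are not given: they have to be found in the camera images.
- sorter: fixed ball sorter, 190 mm (its x) by 410 mm (its y); origin on the table under the middle of its tray bay, z up. Balls run towards its -y from the hopper at the +y end over brass rods along y: small ones drop through the first gaps, medium through the wider second ones, large off the rods' ends. End walls at y +147 (100 mm high) and -147 mm (115 mm high)
- rods_top (a point): middle of the upper end of the rods, on their axes, 101 mm above the table at the sorter's y +140 mm. Four rods at x -72, -24, 24, 72 mm fall at 10.5 degrees towards -y; down to y +20 mm they are 28 mm thick with 20 mm gaps, then 17 mm thick with 31 mm gaps
- rods_end (a point): middle of the lower end of the rods, on their axes, 60 mm above the table at the sorter's y -82 mm
- bay_mouth (a point): mouth of the tray bay under the rods, on the table at the sorter's x -90 mm, y 0; the bay is open towards -x and has a stop at its back. Over the mouth stands a wooden side board (x -80 to -90 mm, underside 43 mm high, top sloping with the rods, 113 mm high at its middle, 142 mm at most); a clear one is at x +83 mm
- hopper (a joint): tilt of the hopper, rad: 0 at rest, stop at 0.75. An open-mouthed wooden tray with a trough per lane, 164 by 118 mm, 45 mm walls, hinged at its mouth along the sorter's x; its floor falls 8 degrees away from the mouth at rest. Balls start to run out when it is raised by 0.15 to 0.3, all have left by 0.6. Damped; sinks back to 0 when let go; raising takes about 6 to 8 N at its handle, more if fast
- hopper_hinge (a point): middle of the hopper's hinge line (fixed to the sorter, at its x 0, y +140, z 123 mm; axes as the sorter's)
- hopper_bar (a point): middle of the brass bow handle standing on the hopper's outer rim: a round bar 10 mm thick, 90 mm long along the sorter's x. At rest 125 mm outside (+y of) and 100 mm above the hinge, 223 mm above the table. Pushed towards the lanes (-y) it tips the hopper, moving on an arc about the hinge. 60 mm of free height lies under the bar, above the rim
- tray: loose wooden catch tray, 210 (x) by 272 (y) by 35 mm high, 0.7 kg, walls and floor 4 mm. Its frame coincides with the sorter's when fully home in the bay; it starts pulled out along -x by 30 to 75 mm, in the bay's guides (4 mm play). Its front is at x -125 mm. Compartments across y: +22 to +132 mm for small, -78 to +18 for medium, -132 to -82 for large
- tray_bar (a point): middle of the brass bow handle standing on the tray's front wall: a round bar 10 mm thick, 90 mm long along y, 75 mm above the table; at the tray's x -121 mm, y 0. Pushing it towards the sorter (+x) slides the tray in with about 3 to 6 N
- large1_center (a point): centre of a large brass ball knob, 40 mm in diameter, 150 g, starting in the hopper; its axes turn as it rolls
- large2_center (a point): centre of a large brass ball knob, 40 mm in diameter, 150 g, starting in the hopper; its axes turn as it rolls
- medium1_center (a point): centre of a medium brass ball knob, 28 mm in diameter, 70 g, starting in the hopper; its axes turn as it rolls
- medium2_center (a point): centre of a medium brass ball knob, 28 mm in diameter, 70 g, starting in the hopper; its axes turn as it rolls
- small1_center (a point): centre of a small brass ball knob, 16 mm in diameter, 18 g, starting in the hopper; its axes turn as it rolls
- small2_center (a point): centre of a small brass ball knob, 16 mm in diameter, 18 g, starting in the hopper; its axes turn as it rolls
- plate_knob (a point): loose brass door knob on a backplate, 160 g, that lies knob up on the sorter's rods, across the lanes. The point is the knob's centre, 36 mm above the plate's underside; z is out of the plate, x along it. Plate 120 by 40 by 5 mm; knob round, 28 mm thick, from 28 to 44 mm above the underside on a 14 mm stem
- plate_box: fixed open wooden box with a blue lining, the place for the plate knob: outside 166 (x) by 111 (y) by 40 mm high, walls and floor 8 mm; origin at the centre of its underside, z up. It stands left or right of the sorter
- knob_box: fixed open pale box of finished knobs, 150 by 120 by 45 mm, origin under its centre; to be left alone
- knob_a: finished loose brass knob, 34 mm across, 32 mm high, standing on the table; origin under its centre; to be left alone
- knob_b: finished loose brass knob, 34 mm across, 32 mm high, standing on the table; origin under its centre; to be left alone
- jar: amber glass jar, 56 mm across, 75 mm high, origin under its centre; to be left alone
- oil: green oil bottle, 48 mm across, 140 mm high, origin under its centre; to be left alone
- driver: screwdriver with an orange handle lying on the table behind the sorter, about 200 mm long; to be left alone
Things that resemble listed ones, but are neither listed nor needed, are in the scene too. Of the things shaped like the part that bears plate_knob, the brass one is meant.

How it is judged (in metres and radians):
On the way, in this order (a step that is already met when the one before it is completed fails the run):
1. the knob plate lies released in the blue-lined box and the tray is home, the hopper still down (x of plate_knob in the frame of plate_box between -0.045 and 0.045 m and y of plate_knob in the frame of plate_box between -0.055 and 0.055 m and z of plate_knob in the frame of plate_box below 0.054 m and angle between plate_knob's own z axis and vertical below 0.2 rad and x of tray in the frame of sorter above -0.008 m and contact force between the fingers and plate below 0.1 N and value of joint hopper below 0.1 rad), for 0.2 s.
2. the hopper is tipped (value of joint hopper above 0.3 rad), for 0.1 s.
At the end, for the whole second after the job is handed in: each ball rests in its own size's compartment of the tray (small, medium, large from the hopper's end), the tray is within 8 mm of home, the knob plate lies flat (within 0.2 rad), knob up, in the blue-lined box, and the hopper is back down (below 0.05 rad) (x of large1_center in the frame of tray between -0.125 and 0.085 m and y of large1_center in the frame of tray between -0.134 and -0.078 m and z of each of large1_center, large2_center in the frame of tray below 0.034 m and linear speed of each of large1, large2, medium1, medium2, small1, small2 below 0.05 m/s and x of large2_center in the frame of tray between -0.125 and 0.085 m and y of large2_center in the frame of tray between -0.134 and -0.078 m and x of medium1_center in the frame of tray between -0.125 and 0.085 m and y of medium1_center in the frame of tray between -0.08 and 0.02 m and z of each of medium1_center, medium2_center in the frame of tray below 0.031 m and x of medium2_center in the frame of tray between -0.125 and 0.085 m and y of medium2_center in the frame of tray between -0.08 and 0.02 m and x of small1_center in the frame of tray between -0.125 and 0.085 m and y of small1_center in the frame of tray between 0.02 and 0.134 m and z of each of small1_center, small2_center in the frame of tray below 0.026 m and x of small2_center in the frame of tray between -0.125 and 0.085 m and y of small2_center in the frame of tray between 0.02 and 0.134 m and x of tray in the frame of sorter above -0.008 m and x of plate_knob in the frame of plate_box between -0.045 and 0.045 m and y of plate_knob in the frame of plate_box between -0.055 and 0.055 m and z of plate_knob in the frame of plate_box below 0.054 m and angle between plate_knob's own z axis and vertical below 0.2 rad and value of joint hopper below 0.05 rad and velocity of joint hopper below 0.05 rad/s); the robot touches nothing.
It fails at once if the jar is shifted by more than 3 cm (distance of jar from where it was at the start of the episode above 0.03 m).
It fails at once if the oil is shifted by more than 3 cm (distance of oil from where it was at the start of the episode above 0.03 m).
It fails at once if the knob_a is shifted by more than 3 cm (distance of knob_a from where it was at the start of the episode above 0.03 m).
It fails at once if the knob_b is shifted by more than 3 cm (distance of knob_b from where it was at the start of the episode above 0.03 m).
It fails at once if the driver is shifted by more than 3 cm (distance of driver from where it was at the start of the episode above 0.03 m).
It also fails if it takes over 72 s, if anything falls off the work surface, if the arm or the gripper's body presses on something with over 40 N, if the wrist force passes 120 N, or if a joint passes its speed limit or range.

ROBOT

A 7-joint arm with a two-finger parallel gripper is mounted at the origin on the work surface. World frame = base frame: x ahead of the robot, y to its left, z up, the work surface at z = 0. Lengths are in m, angles in degrees, forces in N, time in s.
With the tool pointing down it reaches from about 0.425 to 0.875 m from the base axis. Payload 4.7 kg.
Tool frame: the origin (TCP) lies midway between the tips of the shut fingers; the grasp point (between the pads) lies env.grip_point_offset behind it (env.grip_point_offset is the distance from the TCP to the grasp point, in m); z points along the fingers, y is the line along which they close (so a half turn about z gives the same grasp; the last joint's range is limited). The gripper opens to 87 mm and grips with 3 to 60 N. Pads are 19 mm wide; open, the fingers measure 117 mm over their backs; the gripper's body (75 mm by 190 mm) begins 51 mm behind the grasp point.
Start: joints at [76.954, 18.392, -4.016, 83.108, 1.295, 78.541, -3.26], TCP at [0.156, -0.631, 0.223] pointing down, gripper open.
Joint ranges: [-163.93, 163.93], [-17.29, 119.83], [-79.2, 71.16], [3.27, 140.29], [-89.18, 269.18], [5.43, 117.66], [-154.24, 154.24]. Speed limits (degrees/s): [147.25, 147.25, 180, 180, 180, 180, 180].

INTERFACE

Orientations are given as [roll, pitch, yaw] about the fixed x, y, z axes, in that order (R = Rz(yaw) Ry(pitch) Rx(roll)).
In Python, from cell import env gives the robot as it stands.
- The arm moves only by the shell command python3 -m creep 'ROWS' [FORCE]. ROWS is a JSON object of lists of equal length, an entry for each row: "translation": the shift along the tool's x, y, z in units of 0.08 m (1.0 is 0.08 m), a list of three; "turn": the turn, a rotation vector about the tool's x, y, z in units of 180 degrees (1.0 is 180 degrees), a list of three; "grip": the opening, from 0 (shut) to 1 (fully open). In form: {"translation": [[x, y, z], ...], "turn": [[ax, ay, az], ...], "grip": [grip, ...]}. A call has 1 to 5 rows; each row shifts and turns the commanded pose from where the row before left it, along the tool's axes as they then stand; what a row does not reach is not made up. A row lasts 1/8 s, in which the tool goes at most 62.5 mm and 10.7 degrees, less where a joint would pass 70% of its speed; a pose out of reach is approached as far as the arm can. A call with a number of a shift or a turn outside -1 to 1 is refused whole. A call with a gripper value outside its range is refused whole. The fingers move at their own pace and stop on an object; FORCE is the grip in N (left out, the last holds). Time passes only in rows, so rows that do not move let the fingers close. It gives the time, the measured TCP pose, the force, the opening and the grip force at its end, in the units of the state.
- env.get_obs(): the state, without advancing time (a new reading comes with each control period).
- env.read_camera(name): name is "scene" or "side" or "wrist"; returns a dict with "frame" (420x560x3 uint8, red, green, blue), "z_map" (420x560 float32, m along the optical axis (not along the pixel's ray), 0 where there is no reading), "K" (3x3 intrinsics, pixels), "D" ([k1, k2, p1, p2, k3] as OpenCV has them; the pictures are not rectified), "rvec" (rotation vector, rad) and "tvec" (3), from world to camera coordinates, as OpenCV has them. Camera axes: x right, y down, z forward; pixel columns grow to the right and rows downward; lengths in m; the calibration is good to about 2 mm. A picture is of the moment at which its call begins.
- env.sign_off(): hands the job in; it is judged then, once.
The state is a dict: "time_s": time; "qpos": joint angles; "joint_velocities": joint speeds; "effort": joint torques, N m; "tool_pos": TCP position; "tool_rot": TCP orientation; "force": force on the tool from outside, world axes, zero at the start; "wrist_torque": the same for the moment, N m; "grip_width": finger opening in m; "grasp_force": force on a finger pad.
Only numpy, scipy, OpenCV 4.12 (cv2) and the standard library are available. Lean on these libraries where they do the work, as an engineer would, in place of code of your own. Each camera call takes 0.05 s, during which the arm holds its last target. There are 200 camera calls.

## Working session

There is one attempt and no reset: what is moved stays moved. The work goes in short steps, Python scripts to look and compute and a shell command to move; the robot and the scene stay as the last step left them, time stands still between calls to the robot, and variables do not carry over. Pictures are saved under pics/ and viewed, at most 10 in all, crops included, and the job is handed in when it is done.

```bash
mkdir -p pics; ls; cat > h.py <<'E'
import numpy as np, cv2, pickle
from cell import env
from scipy.spatial.transform import Rotation as Ro
def cam(n,save=None):
    c=env.read_camera(n); pickle.dump(c,open(n+'.pkl','wb'))
    if save: cv2.imwrite('pics/'+save,c['frame'][:,:,::-1])
    return c
def cloud(c):
    z=c['z_map'];h,w=z.shape
    u,v=np.meshgrid(np.arange(w),np.arange(h))
    p=cv2.undistortPoints(np.stack([u,v],-1).reshape(-1,1,2).astype(np.float64),c['K'],np.array(c['D'])).reshape(h,w,2)
    P=np.dstack([p[...,0]*z,p[...,1]*z,z])
    R=cv2.Rodrigues(np.array(c['rvec'],float))[0]
    W=(P-np.array(c['tvec']).reshape(3))@R
    W[z<=0]=np.nan
    return W
E
python3 - <<'E'
from h import *
a=cam('scene');b=cam('side')
cv2.imwrite('pics/s1.png',cv2.resize(a['frame'][:,:,::-1],(784,588)));cv2.imwrite('pics/d1.png',cv2.resize(b['frame'][:,:,::-1],(784,588)))
o=env.get_obs();print({k:np.round(o[k],3) for k in('time_s','tool_pos','tool_rot','force','grip_width')},env.grip_point_offset)
E
```

```text
pics
{'time_s': np.float64(0.1), 'tool_pos': array([ 0.155, -0.631,  0.222]), 'tool_rot': array([-1.79904e+02,  5.00000e-03,  1.38530e+01]), 'force': array([ 0.738, -0.571,  0.163]), 'grip_width': np.float64(0.087)} 0.0187
```

View pics/s1.png

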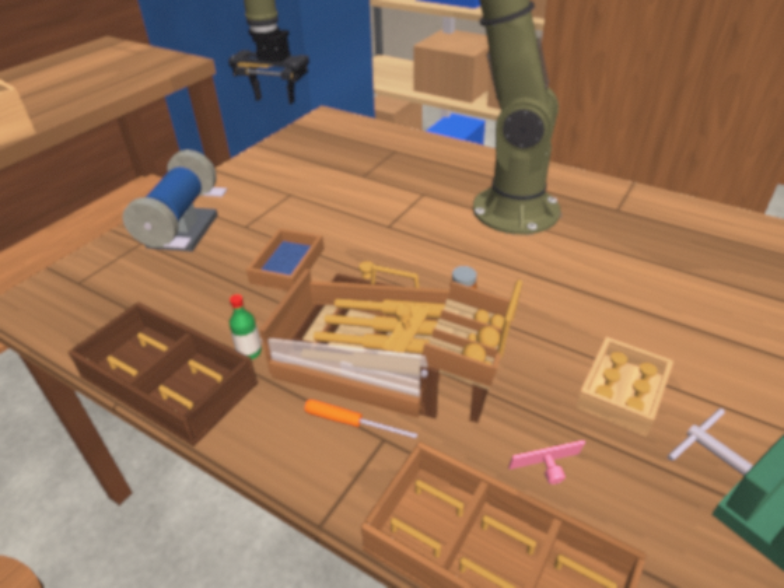

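View pics/d1.png

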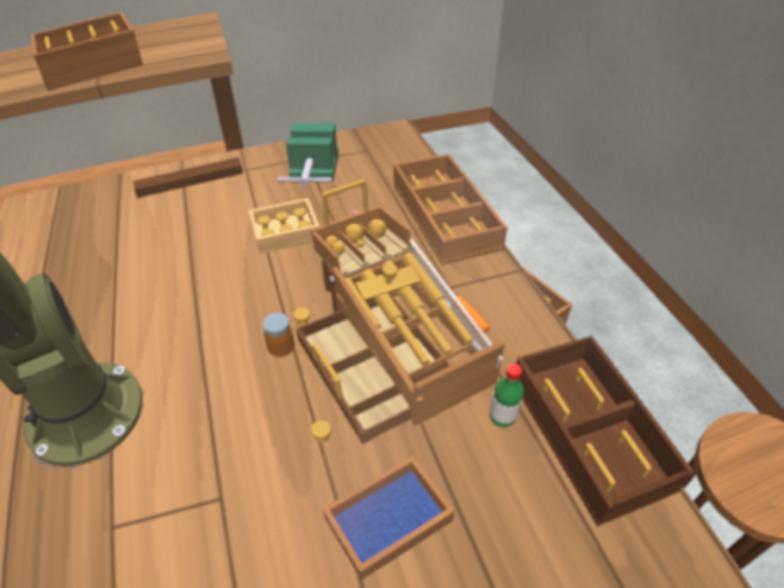

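Scene view: the sorter is at centre (hopper right, with its bow handle at (510,320)), the blue box at (287,257) and the oil at (243,330). Side view: plate knob at (390,270), hopper bar (345,188), tray bar (325,372), blue box (388,515), knob_a/b at (302,315) and (321,430), jar (278,333).

```bash
cat > m.py <<'E'
from h import *
for n in('side','scene'):
    c=pickle.load(open(n+'.pkl','rb'));W=cloud(c);f=c['frame'].astype(int);s=1/1.4
    hsv=cv2.cvtColor(c['frame'],cv2.COLOR_RGB2HSV)
    def reg(u0,v0,u1,v1): 
        m=np.zeros(W.shape[:2],bool);m[int(v0*s):int(v1*s),int(u0*s):int(u1*s)]=1;return m
    def st(l,m):
        P=W[m&~np.isnan(W[...,0])]
        if len(P)<5: print(n,l,len(P));return
        cc,sz,a=cv2.minAreaRect(P[:,:2].astype(np.float32))
        print(n,l,len(P),'med',np.median(P,0).round(3),'rect',np.round(cc,3),np.round(sz,3),round(a,1),'z',P[:,2].min().round(3),P[:,2].max().round(3))
    br=(hsv[...,0]>15)&(hsv[...,0]<28)&(hsv[...,1]>140)
    z=W[...,2]
    R={'side':dict(hb=(318,178,375,230),tb=(305,335,350,410),box=(320,450,460,575),knob=(375,255,405,285),plate=(350,250,425,305),jar=(258,308,296,355),oil=(485,360,530,430),ka=(290,303,313,325),kb=(308,418,335,442)),
       'scene':dict(hb=(495,275,528,345),tb=(355,255,425,290),box=(245,228,328,290),knob=(395,300,420,325),plate=(380,300,440,355),jar=(448,262,480,290),oil=(225,290,265,362),ka=(0,0,2,2),kb=(355,258,380,285))}[n]
    bl=(hsv[...,0]>100)&(hsv[...,0]<130)&(hsv[...,1]>90)
    st('hopbar',reg(*R['hb'])&(z>.195)&(z<.24)&(hsv[...,1]>100))
    st('traybar',reg(*R['tb'])&(z>.06)&(z<.09)&br)
    st('blue',reg(*R['box'])&bl)
    st('boxrim',reg(*R['box'])&(z>.034)&(z<.046))
    st('knobtop',reg(*R['knob'])&br)
    st('plate',reg(*R['plate'])&br)
    st('jar',reg(*R['jar'])&(z>.06)&(z<.09)); st('oil',reg(*R['oil'])&(z>.03))
    st('ka',reg(*R['ka'])&br&(z>.015));st('kb',reg(*R['kb'])&br&(z>.015))
    m=(z>.09)&(z<.125)&(W[...,0]>.4)&(W[...,0]<.9); st('all>',m&reg(300,180,520,420))
E
python3 m.py
```

```text
side hopbar 174 med [0.575 0.207 0.224] rect [0.58  0.209] [0.101 0.014] 11.7 z 0.195 0.23
side traybar 113 med [ 0.454 -0.097  0.078] rect [ 0.454 -0.091] [0.009 0.097] 12.1 z 0.061 0.082
side blue 2208 med [ 0.478 -0.359  0.009] rect [ 0.478 -0.356] [0.142 0.082] 14.2 z 0.003 0.014
side boxrim 1099 med [ 0.472 -0.37   0.04 ] rect [ 0.477 -0.361] [0.168 0.113] 14.3 z 0.034 0.045
side knobtop 301 med [0.617 0.039 0.112] rect [0.625 0.071] [0.116 0.059] 70.0 z 0.072 0.154
side plate 1212 med [0.615 0.033 0.107] rect [0.619 0.06 ] [0.193 0.142] 65.0 z -0.0 0.154
side jar 262 med [0.386 0.032 0.074] rect [0.386 0.037] [0.048 0.049] 62.9 z 0.06 0.079
side oil 919 med [ 0.725 -0.253  0.074] rect [ 0.753 -0.228] [0.103 0.094] 81.8 z 0.03 0.144
side ka 93 med [0.441 0.085 0.028] rect [0.442 0.088] [0.034 0.029] 78.2 z 0.017 0.033
side kb 151 med [ 0.415 -0.188  0.029] rect [ 0.414 -0.185] [0.031 0.032] 73.8 z 0.018 0.033
side all> 4033 med [0.618 0.017 0.108] rect [ 0.628 -0.039] [0.182 0.493] 12.2 z 0.09 0.125
scene hopbar 192 med [0.6   0.217 0.226] rect [0.581 0.213] [0.098 0.011] 10.8 z
[... 169 characters left out ...]
375] [0.108 0.066] 16.1 z 0.004 0.014
scene boxrim 412 med [ 0.486 -0.355  0.039] rect [ 0.478 -0.36 ] [0.171 0.115] 14.2 z 0.034 0.044
scene knobtop 304 med [0.601 0.034 0.113] rect [0.578 0.02 ] [0.107 0.045] 32.5 z 0.048 0.155
scene plate 1266 med [0.608 0.041 0.108] rect [0.615 0.029] [0.18  0.119] 19.3 z 0.021 0.166
scene jar 201 med [0.392 0.044 0.074] rect [0.387 0.042] [0.049 0.049] 27.9 z 0.06 0.079
scene oil 786 med [ 0.743 -0.232  0.075] rect [ 0.756 -0.218] [0.091 0.08 ] 73.3 z 0.03 0.142
scene ka 0
scene kb 116 med [ 0.429 -0.171  0.031] rect [ 0.44  -0.159] [0.099 0.03 ] 43.1 z 0.019 0.082
scene all> 3647 med [0.617 0.048 0.11 ] rect [0.622 0.005] [0.184 0.416] 9.7 z 0.09 0.125
```

```bash
cat > k.py <<'E'
from h import *
th=np.radians(11.5);O=np.array([.633,-.049]);Rs=np.array([[np.cos(th),-np.sin(th)],[np.sin(th),np.cos(th)]])
for n in('side','scene'):
    c=pickle.load(open(n+'.pkl','rb'));W=cloud(c);P=W.reshape(-1,3);hsv=cv2.cvtColor(c['frame'],cv2.COLOR_RGB2HSV).reshape(-1,3)
    S=np.c_[(P[:,:2]-O)@Rs,P[:,2]]
    br=(hsv[:,0]>15)&(hsv[:,0]<28)&(hsv[:,1]>120)
    rod=.101+np.tan(np.radians(10.5))*(S[:,1]-.14)+.0145  # rod tops
    d=(S[:,2]-rod)*np.cos(np.radians(10.5))
    a=br&(abs(S[:,0])<.075)&(S[:,1]<.135)&(S[:,1]>-.08)
    for l,m in(('knob',a&(d>.034)&(d<.06)),('plate',a&(d>.003)&(d<.012))):
        Q=S[m];print(n,l,len(Q),np.median(Q,0).round(3),np.median(P[m],0).round(3),[np.round(x,3) for x in cv2.minAreaRect(Q[:,:2].astype(np.float32))],'dmax',d[m].max().round(3) if m.any() else 0)
E
python3 k.py
```

```text
side knob 90 [-0.004  0.078  0.149] [0.614 0.027 0.149] [array([-0.002,  0.081]), array([0.028, 0.025]), np.float64(20.718)] dmax 0.047
side plate 329 [-0.012  0.086  0.11 ] [0.603 0.034 0.11 ] [array([-0.003,  0.081]), array([0.054, 0.119]), np.float64(85.054)] dmax 0.011
scene knob 94 [0.003 0.087 0.15 ] [0.619 0.037 0.15 ] [array([0.001, 0.085]), array([0.028, 0.024]), np.float64(86.684)] dmax 0.047
scene plate 343 [0.011 0.095 0.112] [0.625 0.044 0.112] [array([-0.002,  0.093]), array([0.04 , 0.121]), np.float64(85.706)] dmax 0.012
```

```bash
python3 -m creep '{"translation":[[0,0,-0.4],[0.65,0,0],[0.65,0,0],[0.65,0,0],[0.65,-0.2,0]],"turn":[[0,0,0],[0,0,0],[0,0,0],[0,0,0],[0,0,0]],"grip":[1,1,1,1,1]}'
```

```text
time_s: 0.72
tool_pos: [0.3549, -0.5654, 0.2535]
tool_rot: [-179.9, 0.0, 13.8]
force: [0.1, -0.3, 1.4]
grip_width: 0.0872
grasp_force: 0.0
```

```bash
python3 -m creep '{"translation":[[0.4,-0.54,0],[0.41,-0.54,0],[0.41,-0.54,0],[0.41,-0.54,0],[0.41,-0.54,0]],"turn":[[0,0,0],[0,0,0],[0,0,0],[0,0,0],[0,0,0]],"grip":[1,1,1,1,1]}' >/dev/null
python3 -m creep '{"translation":[[0.41,-0.54,0],[0.41,-0.54,0],[0.41,-0.54,0],[0.41,-0.54,0],[0.41,-0.54,0]],"turn":[[0,0,0],[0,0,0],[0,0,0],[0,0,0],[0,0,0]],"grip":[1,1,1,1,1]}'
python3 -m creep '{"translation":[[0.4,-0.4,0],[0,0,0],[0,0,0]],"turn":[[0,0,0],[0,0,0],[0,0,0]],"grip":[1,1,0.8]}'
python3 - <<'E'
from h import *
c=cam('wrist','w1.png')
E
```

```text
time_s: 1.98
tool_pos: [0.5682, -0.0665, 0.2542]
tool_rot: [180.0, 0.0, 13.8]
force: [0.8, -0.4, -0.6]
grip_width: 0.0868
grasp_force: 0.0
time_s: 2.35
tool_pos: [0.591, -0.03, 0.2539]
tool_rot: [180.0, 0.1, 13.8]
force: [0.4, 0.2, 0.0]
grip_width: 0.0827
grasp_force: 0.0
```

View pics/w1.png

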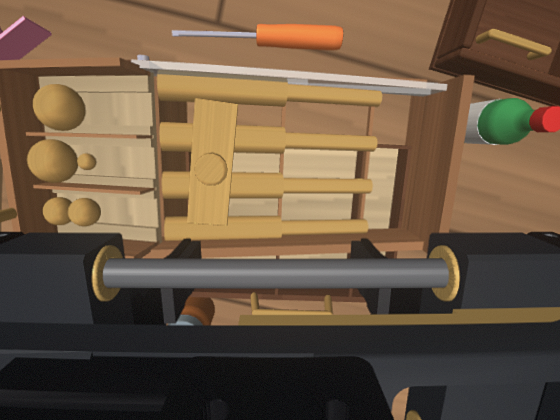

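The wrist view shows the knob at (210,168), its plate from (207,225) to (217,99), the rods, and the hopper balls on the left.

```bash
python3 - <<'E'
from h import *
c=pickle.load(open('wrist.pkl','rb'));W=cloud(c)
def med(u,v,r=2): return np.nanmedian(W[v-r:v+r+1,u-r:u+r+1].reshape(-1,3),0).round(4)
print('knob',med(210,168,4))
a,b=med(207,215),med(216,108);print('plate ends',a,b,np.degrees(np.arctan2(*(b-a)[[1,0]])))
for e in((180,85),(360,98)),((180,228),(355,227)),((185,184),(360,187)),((175,137),(360,143)):
    p,q=med(*e[0]),med(*e[1]);print('rod',p,q,np.degrees(np.arctan2(*(p-q)[[1,0]]))-90)
m=np.zeros(W.shape[:2],bool);m[150:188,190:230]=1;Q=W[m&(W[...,2]>.135)]
print(len(Q),cv2.minAreaRect(Q[:,:2].astype(np.float32)),Q[:,2].max())
E
```

```text
knob [0.6156 0.0329 0.1512]
plate ends [0.5629 0.0339 0.112 ] [0.6661 0.0458 0.1095] 6.577730025775694
rod [0.6781 0.0819 0.1114] [ 0.7132 -0.091   0.0718] 11.475526751423018
rod [0.5422 0.0587 0.1103] [ 0.577  -0.1286  0.0707] 10.525431036475325
rod [0.5885 0.0613 0.1103] [ 0.623  -0.12    0.0708] 10.774132089234385
rod [0.6309 0.0781 0.1119] [ 0.6692 -0.1049  0.0715] 11.820790777030425
847 ((0.6145614385604858, 0.03233145922422409), (0.0271765049546957, 0.026684314012527466), 13.964033126831055) 0.15460173681765907
```

```bash
python3 -m creep '{"translation":[[0.235,-0.25,0.2],[0.235,-0.25,0.2],[0,0,0],[0,0,0],[0,0,0]],"turn":[[0,0,0],[0,0,0],[0,0,0.04],[0.058,0,0],[0,0,0]],"grip":[0.8,0.8,0.8,0.8,0.8]}'
```

```text
time_s: 3.02
tool_pos: [0.6185, 0.0104, 0.2212]
tool_rot: [-169.7, 0.1, 6.0]
force: [-1.2, -0.6, 0.2]
grip_width: 0.0695
grasp_force: 0.0
```

```bash
python3 -m creep '{"translation":[[-0.016,-0.1,0.3],[0,0,0.4],[0,0,0.4],[0,0,0.16],[0,0,0]],"turn":[[0,0,0],[0,0,0],[0,0,0],[0,0,0],[0,0,0]],"grip":[0.8,0.8,0.8,0.8,0.8]}'
python3 -m creep '{"translation":[[0,0,0],[0,0,0],[0,0,0],[0,0,0],[0,0,0]],"turn":[[0,0,0],[0,0,0],[0,0,0],[0,0,0],[0,0,0]],"grip":[0.2,0.2,0.2,0.2,0.2]}' 20
```

```text
time_s: 3.65
tool_pos: [0.6135, 0.0439, 0.1245]
tool_rot: [-169.6, 0.1, 6.6]
force: [0.2, 0.5, -0.2]
grip_width: 0.0698
grasp_force: 0.0
time_s: 4.28
tool_pos: [0.6145, 0.043, 0.1251]
tool_rot: [-169.7, -0.0, 6.6]
force: [0.4, -2.8, 1.2]
grip_width: 0.0277
grasp_force: 2.8
```

```bash
python3 -m creep '{"translation":[[0,0.08,0],[0,0,0],[0,0,-0.3],[0,0,-0.5],[0,0,-0.5]],"turn":[[0,0,0],[0,0,0],[0,0,0],[0,0,0],[0,0,0]],"grip":[0.1,0.1,0.1,0.1,0.1]}' 25
python3 - <<'E'
from h import *
c=cam('wrist','w2.png')
E
```

```text
time_s: 4.9
tool_pos: [0.6161, 0.0189, 0.2257]
tool_rot: [-169.6, 0.1, 6.7]
force: [0.9, -1.0, -1.2]
grip_width: 0.0268
grasp_force: 25.0
```

View pics/w2.png

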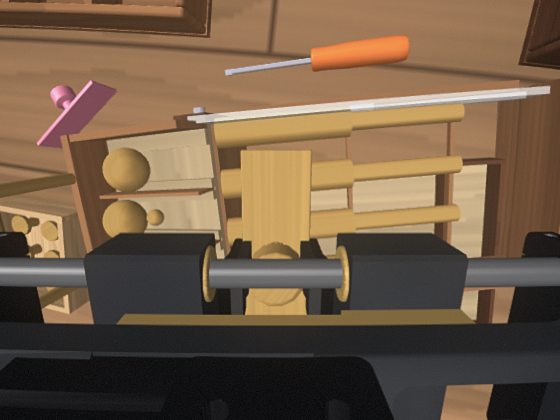

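The knob is gripped between the fingers (275,260) and the plate is aligned with the tool, so I carry it to the box.

```bash
python3 -m creep '{"translation":[[0,0,0],[0,0,0],[-0.2,0.3,0],[-0.3,0.45,0],[-0.35,0.52,0]],"turn":[[-0.057,0,0],[0,0,-0.042],[0,0,0],[0,0,0],[0,0,0]],"grip":[0.1,0.1,0.1,0.1,0.1]}' >/dev/null
python3 -m creep '{"translation":[[-0.35,0.52,0],[-0.35,0.52,0],[-0.35,0.52,0],[-0.35,0.52,0],[-0.28,0.4,0]],"turn":[[0,0,0],[0,0,0],[0,0,0],[0,0,0],[0,0,0]],"grip":[0.1,0.1,0.1,0.1,0.1]}' 
python3 -m creep '{"translation":[[-0.2,0.3,0],[-0.1,0.12,0],[0,0,0]],"turn":[[0,0,0],[0,0,0],[0,0,0]],"grip":[0.1,0.1,0.1]}' 
python3 - <<'E'
from h import *
o=env.get_obs();p=np.array(o['tool_pos']);R=Ro.from_euler('xyz',o['tool_rot'],degrees=True)
print(o['tool_rot'],R.inv().apply(np.array([.4775,-.3605,.13])-p)/.08)
c=cam('wrist','w3.png')
E
```

```text
time_s: 6.2
tool_pos: [0.4925, -0.3235, 0.2238]
tool_rot: [-179.8, 0.1, 14.1]
force: [0.3, 0.8, -1.1]
grip_width: 0.0268
grasp_force: 25.0
time_s: 6.58
tool_pos: [0.4788, -0.3596, 0.2241]
tool_rot: [-179.8, 0.0, 14.2]
force: [-0.0, -0.2, -2.2]
grip_width: 0.0269
grasp_force: 25.0
[-1.79758285e+02  1.88385451e-02  1.41502650e+01] [-0.01858078  0.01190571  1.17659179]
```

View pics/w3.png

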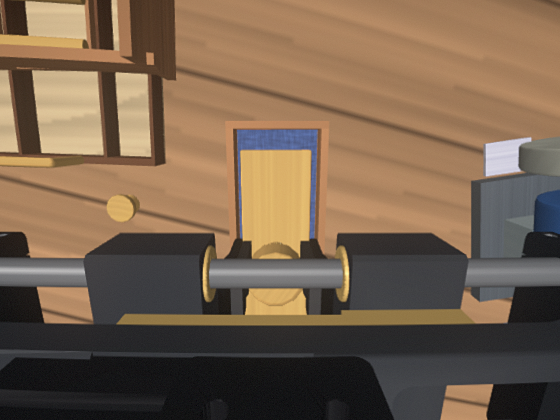

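The plate sits over the middle of the blue lining, and parallel to it. Now I lower it.

```bash
python3 -m creep '{"translation":[[-0.018,0.01,0.5],[0,0,0.6],[0,0,0.6],[0,0,0.45],[0,0,0.15]],"turn":[[0,0,0],[0,0,0],[0,0,0],[0,0,0],[0,0,0]],"grip":[0.1,0.1,0.1,0.1,0.1]}'
python3 -m creep '{"translation":[[0,0,0.06],[0,0,0.06],[0,0,0]],"turn":[[0,0,0],[0,0,0],[0,0,0]],"grip":[0.1,0.1,0.1]}'
```

```text
time_s: 7.25
tool_pos: [0.4776, -0.357, 0.0385]
tool_rot: [-179.6, 0.1, 14.4]
force: [-0.5, 0.3, -0.6]
grip_width: 0.0267
grasp_force: 25.0
time_s: 7.62
tool_pos: [0.4787, -0.3604, 0.0322]
tool_rot: [-179.9, -0.1, 14.2]
force: [0.2, 0.4, -1.0]
grip_width: 0.0266
grasp_force: 25.0
```

```bash
python3 -m creep '{"translation":[[0,0,0.04],[0,0,0.04],[0,0,0]],"turn":[[0,0,0],[0,0,0],[0,0,0]],"grip":[0.1,0.1,0.1]}'
```

```text
time_s: 8.0
tool_pos: [0.4784, -0.3606, 0.0265]
tool_rot: [-179.9, -0.0, 14.2]
force: [-2.0, 1.0, 6.9]
grip_width: 0.0266
grasp_force: 25.0
```

```bash
python3 -m creep '{"translation":[[0,0,-0.01],[0,0,0],[0,0,0],[0,0,-0.3],[0,0,-0.5]],"turn":[[0,0,0],[0,0,0],[0,0,0],[0,0,0],[0,0,0]],"grip":[0.55,0.55,0.55,0.55,0.55]}'
python3 -m creep '{"translation":[[0,0,-0.5],[0,0,-0.5],[0,0,0]],"turn":[[0,0,0],[0,0,0],[0,0,0]],"grip":[0,0,0]}'
python3 - <<'E'
from h import *
o=env.get_obs();p=np.array(o['tool_pos']);R=Ro.from_euler('xyz',o['tool_rot'],degrees=True)
c=cam('wrist','w4.png')
Rc=cv2.Rodrigues(np.array(c['rvec'],float))[0];print('cam in tool',R.inv().apply(-Rc.T@np.array(c['tvec']).ravel()-p))
print(o['tool_pos'],o['tool_rot'],R.inv().apply(np.array([.422,-.092,.13])-p)/.08)
b=cam('side');cv2.imwrite('pics/d2.png',b['frame'][:,:,::-1])
W=cloud(c);hsv=cv2.cvtColor(c['frame'],cv2.COLOR_RGB2HSV)
E
```

```text
time_s: 8.62
tool_pos: [0.4769, -0.3594, 0.0885]
tool_rot: [-179.6, 0.1, 14.2]
force: [0.6, -1.4, -0.1]
grip_width: 0.0476
grasp_force: 0.0
time_s: 9.0
tool_pos: [0.4802, -0.3618, 0.1736]
tool_rot: [179.8, -0.3, 14.2]
force: [0.4, 1.4, 0.3]
grip_width: 0.0255
grasp_force: 0.0
cam in tool [ 0.06545923  0.00028935 -0.16233313]
[ 0.48024878 -0.3618282   0.17355812] [179.844267    -0.27415645  14.21317372] [ 0.11970919 -3.44984757  0.53568064]
```

View pics/d2.png

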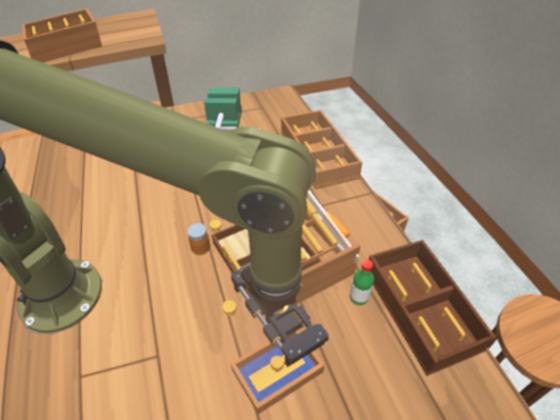

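The plate lies flat, knob up, in the blue box at (278,368). Next is the tray bar.

```bash
python3 -m creep '{"translation":[[0.02,-0.6,0],[0.02,-0.6,0],[0.02,-0.6,0.1],[0.02,-0.6,0.2],[0.02,-0.6,0.2]],"turn":[[0,0,0],[0,0,0],[0,0,0],[0,0,0],[0,0,0]],"grip":[0,0,0,0,0]}' >/dev/null
python3 -m creep '{"translation":[[0.02,-0.45,0.03],[0,0,0],[0,0,0]],"turn":[[0,0,0],[0,0,0.016],[0,0,0]],"grip":[0,0,0]}' 
python3 - <<'E'
from h import *
o=env.get_obs();p=np.array(o['tool_pos']);R=Ro.from_euler('xyz',o['tool_rot'],degrees=True)
print(o['tool_pos'],o['tool_rot'],R.inv().apply(np.array([.422,-.092,.062])-p)/.08)
c=cam('wrist');W=cloud(c);hsv=cv2.cvtColor(c['frame'],cv2.COLOR_RGB2HSV)
br=(hsv[...,0]>15)&(hsv[...,0]<28)&(hsv[...,1]>120)&(W[...,2]>.066)&(W[...,2]<.09)&(W[...,0]<.5)
Q=W[br];print(len(Q),cv2.minAreaRect(Q[:,:2].astype(np.float32)) if len(Q) else 0)
E
```

```text
time_s: 10.1
tool_pos: [0.4186, -0.0901, 0.1268]
tool_rot: [-179.8, 0.1, 11.4]
force: [-0.1, -0.3, 0.3]
grip_width: 0.0006
grasp_force: 0.0
[ 0.41857257 -0.0900887   0.12682553] [-1.79766540e+02  1.10236159e-01  1.14030774e+01] [0.03883264 0.03519136 0.81010927]
2014 ((0.45361119508743286, -0.08497585356235504), (0.009716599248349667, 0.09930043667554855), 11.739785194396973)
```

```bash
python3 -m creep '{"translation":[[0,0,0.4],[0,0,0.4],[0.1,0.04,0],[0.2,0,0],[0.2,0,0]],"turn":[[0,0,0],[0,0,0],[0,0,0],[0,0,0],[0,0,0]],"grip":[0,0,0,0,0]}'
python3 -m creep '{"translation":[[0.15,0,0],[0.15,0,0],[0.15,0,0],[0.1,0,0],[0,0,0]],"turn":[[0,0,0],[0,0,0],[0,0,0],[0,0,0],[0,0,0]],"grip":[0,0,0,0,0]}'
```

```text
time_s: 10.78
tool_pos: [0.4602, -0.0859, 0.0645]
tool_rot: [-179.8, 0.1, 11.3]
force: [-3.4, -1.5, -1.7]
grip_width: 0.0003
grasp_force: 2.0
time_s: 11.4
tool_pos: [0.5019, -0.0776, 0.0644]
tool_rot: [-179.8, 0.2, 11.3]
force: [-7.9, -2.6, 4.2]
grip_width: 0.0004
grasp_force: 3.9
```

```bash
python3 -m creep '{"translation":[[0.08,0,0],[0.06,0,0],[0,0,0]],"turn":[[0,0,0],[0,0,0],[0,0,0]],"grip":[0,0,0]}'
```

```text
time_s: 11.78
tool_pos: [0.5024, -0.0775, 0.0641]
tool_rot: [-179.8, 1.5, 11.2]
force: [-36.2, -4.4, 31.2]
grip_width: 0.0003
grasp_force: 18.4
```

```bash
python3 -m creep '{"translation":[[-0.2,0,0],[-0.15,0,0],[0,0,-0.5],[0,0,-0.6],[0,0,-0.6]],"turn":[[0,0,0],[0,0,0],[0,0,0],[0,0,0],[0,0,0]],"grip":[0,0,0,0,0]}'
python3 -m creep '{"translation":[[0,0,-0.6],[0,0,-0.5],[0,0,0]],"turn":[[0,0,0],[0,0,0],[0,0,0]],"grip":[0.5,0.5,0.5]}'
cat > n.py <<'E'
from h import *
import sys
t=np.array(eval(sys.argv[1]));lo,hi=eval(sys.argv[2]);bb=eval(sys.argv[3])
o=env.get_obs();p=np.array(o['tool_pos']);R=Ro.from_euler('xyz',o['tool_rot'],degrees=True)
print(p.round(4),np.round(o['tool_rot'],1),(R.inv().apply(t-p)/.08).round(3))
c=cam('wrist');W=cloud(c);hsv=cv2.cvtColor(c['frame'],cv2.COLOR_RGB2HSV)
br=(hsv[...,0]>15)&(hsv[...,0]<28)&(hsv[...,1]>120)&(W[...,2]>lo)&(W[...,2]<hi)&(W[...,0]>bb[0])&(W[...,0]<bb[1])&(W[...,1]>bb[2])&(W[...,1]<bb[3])
Q=W[br];print(len(Q),cv2.minAreaRect(Q[:,:2].astype(np.float32)) if len(Q) else 0, Q[:,2].max() if len(Q) else 0)
E
python3 n.py '[.58,.211,.29]' '(.066,.09)' '(.45,.56,-.16,.05)'
```

```text
time_s: 12.4
tool_pos: [0.4875, -0.0801, 0.2024]
tool_rot: [-179.9, -0.2, 11.4]
force: [0.5, -0.6, 0.6]
grip_width: 0.0006
grasp_force: 0.0
time_s: 12.78
tool_pos: [0.4894, -0.0806, 0.2924]
tool_rot: [179.9, -0.5, 11.4]
force: [0.7, 0.5, 0.6]
grip_width: 0.0226
grasp_force: 0.0
[ 0.4894 -0.0806  0.2924] [179.9  -0.5  11.4] [ 1.83  -3.35   0.044]
782 ((0.5378468632698059, -0.06839676201343536), (0.05237135663628578, 0.10044384002685547), 11.325971603393555) 0.0899486167190067
```

```bash
python3 - <<'E'
from h import *
th=np.radians(11.3);O=np.array([.633,-.049]);Rs=np.array([[np.cos(th),-np.sin(th)],[np.sin(th),np.cos(th)]])
c=pickle.load(open('wrist.pkl','rb'));P=cloud(c).reshape(-1,3);S=np.c_[(P[:,:2]-O)@Rs,P[:,2]]
hsv=cv2.cvtColor(c['frame'],cv2.COLOR_RGB2HSV).reshape(-1,3)
m=(hsv[:,1]>120)&(S[:,2]>.072)&(S[:,2]<.09)&(S[:,0]<-.096)&(abs(S[:,1])<.04);print(m.sum(),S[m].min(0),S[m].max(0),np.median(S[m],0))
b=(S[:,2]>.095)&(S[:,2]<.13)&(S[:,0]<-.06)&(S[:,0]>-.1)&(abs(S[:,1])<.05);print(np.percentile(S[b],[2,50,98],axis=0).round(4))
E
python3 -m creep '{"translation":[[0.3,-0.56,0],[0.3,-0.56,0],[0.3,-0.56,0],[0.3,-0.56,0],[0.3,-0.56,0]],"turn":[[0,0,0],[0,0,0],[0,0,0],[0,0,0],[0,0,0]],"grip":[0.5,0.5,0.5,0.5,0.5]}' >/dev/null
python3 -m creep '{"translation":[[0.33,-0.55,0.04],[0,0,0],[0,0,0]],"turn":[[0,0.003,0],[0,0,0],[0,0,0]],"grip":[0.5,0.5,0.5]}'
python3 n.py '[.58,.211,.204]' '(.205,.24)' '(.5,.68,.15,.27)'
```

```text
530 [-0.1233756  -0.03997392  0.07411149] [-0.11349735  0.03970452  0.082252  ] [-0.11799494 -0.00135599  0.07937638]
[[-0.0903 -0.0476  0.0953]
 [-0.0841  0.0134  0.1119]
 [-0.0668  0.0494  0.1226]]
time_s: 13.82
tool_pos: [0.5768, 0.2104, 0.2845]
tool_rot: [-179.8, -0.5, 11.4]
force: [0.6, -0.6, 0.4]
grip_width: 0.0434
grasp_force: 0.0
[0.5768 0.2104 0.2845] [-179.8   -0.5   11.4] [0.032 0.004 1.007]
1379 ((0.5902382731437683, 0.21429967880249023), (0.07549326121807098, 0.010121265426278114), 10.92721939086914) 0.23004542393693028
```

The tray bar now sits at sorter x ≈ -0.118 to -0.121, so the tray is home. Next I straddle the hopper bar.

```bash
python3 -m creep '{"translation":[[0.03,-0.018,0.4],[0,0,0.4],[0,0,0.2],[0,0,0],[0,0,0]],"turn":[[0,0,0],[0,0,0],[0,0,0],[0,0,0],[0,0,0]],"grip":[0.5,0.5,0.5,0.18,0.18]}'
python3 -m creep '{"translation":[[0,0,0],[0,0,0]],"turn":[[0,0,0],[0,0,0]],"grip":[0.18,0.18]}'
```

```text
time_s: 14.5
tool_pos: [0.5807, 0.2129, 0.2072]
tool_rot: [-179.8, -0.7, 11.3]
force: [0.4, 0.7, -0.3]
grip_width: 0.0306
grasp_force: 0.0
time_s: 14.75
tool_pos: [0.5802, 0.2132, 0.2066]
tool_rot: [-179.8, -0.6, 11.3]
force: [0.2, -0.4, 0.7]
grip_width: 0.0179
grasp_force: 0.0
```

```bash
python3 - <<'E'
import numpy as np
r=np.hypot(125,100);a0=np.arctan2(100,125);p=None
for t in np.arange(0,.701,.05):
    q=r*np.array([np.cos(a0+t),np.sin(a0+t)])
    if p is not None: d=(q-p)/80;print(round(t,2),'ty',-d[0].round(3),'tz',-d[1].round(3))
    p=q
E
```

```text
0.05 ty 0.064 tz -0.077
0.1 ty 0.068 tz -0.073
0.15 ty 0.072 tz -0.07
0.2 ty 0.075 tz -0.066
0.25 ty 0.078 tz -0.062
0.3 ty 0.081 tz -0.058
0.35 ty 0.084 tz -0.054
0.4 ty 0.087 tz -0.05
0.45 ty 0.089 tz -0.045
0.5 ty 0.091 tz -0.041
0.55 ty 0.093 tz -0.036
0.6 ty 0.095 tz -0.032
0.65 ty 0.096 tz -0.027
0.7 ty 0.098 tz -0.022
```

```bash
T='"turn":[[0,0,0],[0,0,0],[0,0,0],[0,0,0],[0,0,0]],"grip":[0.18,0.18,0.18,0.18,0.18]}'
Z=$T
python3 -m creep '{"translation":[[0.0,0.05,0],[0,0.032,-0.038],[0,0.032,-0.038],[0,0.034,-0.037],[0,0.034,-0.037]],"turn":[[0,0,0],[0,0,0],[0,0,0],[0,0,0],[0,0,0]],"grip":[0.18,0.18,0.18,0.18,0.18]}'
python3 -m creep '{"translation":[[0,0.029,-0.028],[0,0.029,-0.028],[0,0.03,-0.027],[0,0.03,-0.027],[0,0.03,-0.026]],"turn":[[0,0,0],[0,0,0],[0,0,0],[0,0,0],[0,0,0]],"grip":[0.18,0.18,0.18,0.18,0.18]}'
```

```text
time_s: 15.38
tool_pos: [0.5823, 0.2003, 0.218]
tool_rot: [-179.7, -0.6, 11.4]
force: [0.2, 5.0, -2.7]
grip_width: 0.016
grasp_force: 2.6
time_s: 16.0
tool_pos: [0.5847, 0.1891, 0.2292]
tool_rot: [-179.7, -0.6, 11.4]
force: [0.6, 6.7, -0.3]
grip_width: 0.016
grasp_force: 2.8
```

```bash

python3 -m creep '{"translation":[[0,0.031,-0.026],[0,0.031,-0.025],[0,0.031,-0.025],[0,0.032,-0.024],[0,0.032,-0.024]],"turn":[[0,0,0],[0,0,0],[0,0,0],[0,0,0],[0,0,0]],"grip":[0.18,0.18,0.18,0.18,0.18]}' >/dev/null
python3 -m creep '{"translation":[[0,0.033,-0.023],[0,0.033,-0.023],[0,0.034,-0.022],[0,0.034,-0.021],[0,0.035,-0.02]],"turn":[[0,0,0],[0,0,0],[0,0,0],[0,0,0],[0,0,0]],"grip":[0.18,0.18,0.18,0.18,0.18]}'
python3 - <<'E'
from h import *
cam('wrist','w5.png')
E
```

```text
time_s: 17.25
tool_pos: [0.5902, 0.1628, 0.2487]
tool_rot: [-179.7, -0.7, 11.4]
force: [-0.0, 5.6, 5.2]
grip_width: 0.0156
grasp_force: 2.6
```

View pics/w5.png

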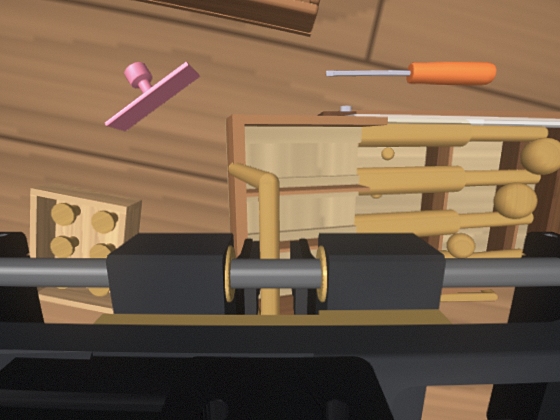

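The balls are already running: smalls down in the first bay (388,153), larges at the end (540,155) and (515,200), a medium at (460,245). I keep tipping to about 0.65.

```bash

python3 -m creep '{"translation":[[0,0.045,-0.022],[0,0.045,-0.022],[0,0.045,-0.02],[0,0.046,-0.02],[0,0.046,-0.018]],"turn":[[0,0,0],[0,0,0],[0,0,0],[0,0,0],[0,0,0]],"grip":[0.18,0.18,0.18,0.18,0.18]}'
python3 -m creep '{"translation":[[0,0.046,-0.017],[0,0.046,-0.016],[0,0.046,-0.016],[0,0.046,-0.014],[0,0,0]],"turn":[[0,0,0],[0,0,0],[0,0,0],[0,0,0],[0,0,0]],"grip":[0.18,0.18,0.18,0.18,0.18]}'
python3 - <<'E'
from h import *
a=cam('wrist');b=cam('scene')
cv2.imwrite('pics/w6.png',np.vstack([cv2.resize(a['frame'],(400,300)),b['frame'][160:300,160:400].repeat(2,0).repeat(2,1)[:280,:400]])[:,:,::-1])
E
```

```text
time_s: 17.92
tool_pos: [0.5933, 0.1427, 0.2551]
tool_rot: [-179.9, -0.5, 11.3]
force: [-0.3, 3.5, 3.0]
grip_width: 0.016
grasp_force: 1.8
time_s: 18.55
tool_pos: [0.5963, 0.1278, 0.26]
tool_rot: [-179.9, -0.5, 11.3]
force: [0.8, 1.3, 0.6]
grip_width: 0.0155
grasp_force: 0.9
```

View pics/w6.png

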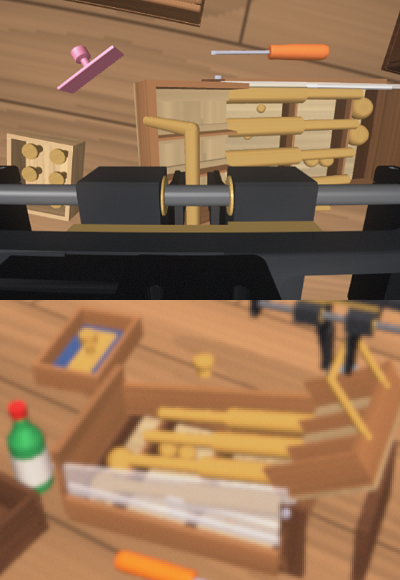

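The hopper is up and looks empty, with the balls in the compartments. Now I lower it along the arc.

```bash

python3 -m creep '{"translation":[[0,-0.096,0.025],[0,-0.096,0.029],[0,-0.094,0.034],[0,-0.092,0.039],[0,-0.09,0.043]],"turn":[[0,0,0],[0,0,0],[0,0,0],[0,0,0],[0,0,0]],"grip":[0.18,0.18,0.18,0.18,0.18]}'
python3 -m creep '{"translation":[[0,-0.088,0.048],[0,-0.085,0.052],[0,-0.083,0.056],[0,-0.08,0.06],[0,-0.077,0.064]],"turn":[[0,0,0],[0,0,0],[0,0,0],[0,0,0],[0,0,0]],"grip":[0.18,0.18,0.18,0.18,0.18]}'
python3 -m creep '{"translation":[[0,-0.074,0.068],[0,-0.07,0.071],[0,-0.06,0.06],[0,0,0],[0,0,0]],"turn":[[0,0,0],[0,0,0],[0,0,0],[0,0,0],[0,0,0]],"grip":[0.18,0.18,0.18,0.18,0.18]}'
```

```text
time_s: 19.27
tool_pos: [0.5887, 0.1664, 0.2464]
tool_rot: [-179.8, -0.5, 11.4]
force: [-0.2, 0.1, -1.3]
grip_width: 0.0158
grasp_force: 0.3
time_s: 19.9
tool_pos: [0.5826, 0.1987, 0.2241]
tool_rot: [-179.8, -0.6, 11.3]
force: [-0.1, -0.2, -0.2]
grip_width: 0.0158
grasp_force: 0.3
time_s: 20.52
tool_pos: [0.5799, 0.214, 0.2088]
tool_rot: [-179.8, -0.6, 11.3]
force: [0.4, -0.4, -0.2]
grip_width: 0.0156
grasp_force: 0.0
```

Open, rise, move clear, and look down at the lanes and the hopper.

```bash

python3 -m creep '{"translation":[[0,0,0],[0,0,0],[0,0,-0.3],[0,0,-0.5],[0,0,-0.5]],"turn":[[0,0,0],[0,0,0],[0,0,0],[0,0,0],[0,0,0]],"grip":[0.5,0.5,0.5,0.5,0.5]}' >/dev/null
python3 -m creep '{"translation":[[-0.2,0.3,-0.4],[-0.3,0.55,-0.2],[-0.3,0.55,0],[-0.3,0.55,0],[-0.2,0.55,0]],"turn":[[0,0,0],[0,0,0],[0,0,0],[0,0,0],[0,0,0]],"grip":[0.5,0.5,0.5,0.5,0.5]}'
python3 -m creep '{"translation":[[0,0,0],[0,0,0],[0,0,0],[0,0,0],[0,0,0]],"turn":[[0,0,0],[0,0,0],[0,0,0],[0,0,0],[0,0,0]],"grip":[0.5,0.5,0.5,0.5,0.5]}'
python3 - <<'E'
from h import *
a=cam('wrist','w7.png');cam('side');cam('scene')
E
python3 m.py | grep -E 'hopbar|traybar|jar'
```

```text
time_s: 21.78
tool_pos: [0.5148, -0.0045, 0.3595]
tool_rot: [-179.9, -0.6, 11.3]
force: [1.0, -0.3, -0.8]
grip_width: 0.0433
grasp_force: 0.0
time_s: 22.4
tool_pos: [0.5156, -0.0022, 0.3589]
tool_rot: [-179.8, -0.5, 11.4]
force: [0.2, 0.0, -0.4]
grip_width: 0.0436
grasp_force: 0.0
side hopbar 83 med [0.54  0.201 0.214] rect [0.579 0.209] [0.098 0.012] 11.1 z 0.196 0.23
side traybar 11 med [ 0.507 -0.04   0.076] rect [ 0.507 -0.039] [0.003 0.019] 11.5 z 0.061 0.081
side jar 260 med [0.386 0.033 0.074] rect [0.387 0.037] [0.049 0.049] 78.7 z 0.061 0.077
scene hopbar 192 med [0.597 0.217 0.226] rect [0.581 0.213] [0.099 0.011] 11.0 z 0.195 0.23
scene traybar 0
scene jar 201 med [0.392 0.044 0.074] rect [0.387 0.042] [0.05  0.049] 5.8 z 0.06 0.078
```

View pics/w7.png

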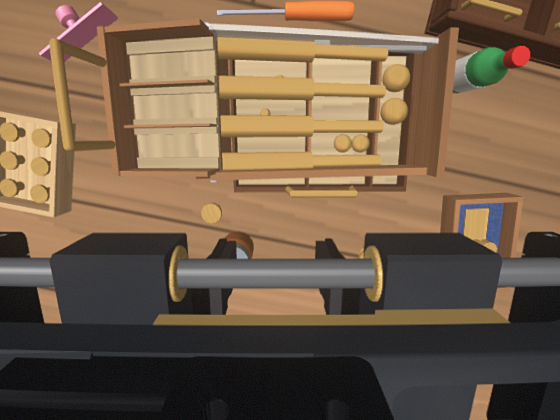

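The hopper is empty and down. Smalls are at (280,78) and (265,113), mediums at (343,143) and (360,143), larges at (397,77) and (396,111). I check their depths.

```bash
python3 - <<'E'
from h import *
th=np.radians(11.3);O=np.array([.633,-.049]);Rs=np.array([[np.cos(th),-np.sin(th)],[np.sin(th),np.cos(th)]])
W=cloud(pickle.load(open('wrist.pkl','rb')))
for l,u,v in(('S',280,77),('S',265,113),('M',343,143),('M',360,143),('L',397,77),('L',396,111),('traybar',320,192)):
    q=np.nanmedian(W[v-1:v+2,u-1:u+2].reshape(-1,3),0);print(l,((q[:2]-O)@Rs).round(3),q[2].round(3))
E
```

```text
S [0.049 0.062] 0.019
S [-0.003  0.086] 0.019
M [-0.047 -0.034] 0.032
M [-0.047 -0.06 ] 0.031
L [ 0.047 -0.105] 0.043
L [-0.001 -0.107] 0.044
traybar [-0.116  0.006] 0.079
```

All six balls are at floor height in their own compartments.

```bash
python3 -c "
from cell import env
print(env.sign_off())"
```

```text
the job is handed in; nothing more can be done
None
```

The job is handed in: the knob plate lies flat, knob up, in the blue-lined box, the tray is home, all six balls measured in their own compartments, and the empty hopper is back at rest; the sign-off gave no verdict.

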